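# Press a pair of stiletto heel tips flush

## Robot

A 6-joint arm with a two-finger parallel gripper is mounted at the origin on the work surface. World frame = base frame: x ahead of the robot, y to its left, z up, the work surface at z = 0. Lengths are in mm, angles in rad, forces in N, time in s.
With the tool pointing down it reaches from about 350 to 875 mm from the base axis. Payload 4.2 kg.
Tool frame: the origin (TCP) lies at the very end of the fingers, on their centre line; the grasp point (between the pads) lies 19 mm behind it; z points along the fingers, y is the line along which they close (so a half turn about z gives the same grasp; the last joint's range is limited). The gripper opens to 85 mm and grips with 20 to 120 N. Pads are 22 mm wide; open, the fingers measure 114 mm over their backs; the gripper's body (76 mm by 85 mm) begins 54 mm behind the grasp point. The pads swing forward as they close: fully open they stand 13 mm farther back than shut.
Start: joints at [0.259, 0.385, 0.008, 0, -1.194, -0.259], TCP at [624.979, 0.025, 231.312] pointing down, gripper open.
Joint ranges: [-3.14, 3.14], [-1.21, 2.06], [-1.07, 1.41], [-3.16, 2.05], [-2.99, -0.16], [-3.1, 3.1]. Speed limits (rad/s): [2.79, 2.79, 3.14, 3.14, 3.14, 3.14].

## Interface

Orientations are given as a unit quaternion [x, y, z, w].
In Python, from bench import arm gives the robot as it stands. The module is installed in compiled form; this text tells all that it offers.
- The arm moves only by the tool drive_tool, never from a script. Its argument "targets" is a list of rows, each a list of 5 numbers: the closure, from -1 (fully open) to 1 (shut), then the shift along the tool's x, y, z in mm, then the turn about the tool's z in degrees. In form: [[grip, tx, ty, tz, roll], ...]. A call has 1 to 12 rows; each row is the pose to reach, as a shift and turn from the pose commanded when the call began, along the tool's axes at that moment; what a row does not reach only later rows make up. A row lasts 1/10 s, in which the tool goes at most 50 mm and 8.59 degrees, less where a joint would pass 70% of its speed; a pose out of reach is approached as far as the arm can. A call with a gripper value outside its range is refused whole. The fingers move at their own pace and stop on an object; the grip force is fixed at half the most. Time passes only in rows, so rows that repeat a pose let the fingers close. It gives the time, the measured TCP pose, the force, the opening and the grip force at its end, in the units of the state.
- arm.read_state(): the state, without advancing time (a new reading comes with each control period).
- arm.get_image(name): name is "scene" or "side" or "wrist"; returns the picture (480x640x3 uint8, blue, green, red); there is no depth.
- arm.camera_params(name): a dict with "fov_y" (degrees; the focal length in pixels is half the picture's height over the tangent of half this angle, whatever the lens; pixels are square), "cx", "cy" (the principal point, pixels), "rvec" (rotation vector, rad) and "tvec" (3), from world to camera coordinates, as OpenCV has them; the wrist camera has in their place "tool_from_camera" (4x4, takes a point from camera to tool coordinates, whose origin is the TCP and whose axes are the flange's). Camera axes: x right, y down, z forward; pixel columns grow to the right and rows downward; lengths in mm; the calibration is good to about 2 mm. A picture is of the moment at which its call begins: read the wrist's pose just before it. camera_params takes no time and is no camera call.
- arm.job_done(): hands the job in; it is judged then, once.
The state is a dict: "clock": time; "joints": joint angles; "joint_vel": joint speeds; "joint_efforts": joint torques, N m; "position": TCP position; "ee_rot": TCP orientation; "contact_force": force on the tool from outside, world axes, zero at the start; "wrist_torque": the same for the moment, N m; "gripper_width": finger opening in mm; "grasp_force": force on a finger pad.
Only numpy, scipy, OpenCV 4.12 (cv2) and the standard library are available. Lean on these libraries where they do the work, as an engineer would, in place of code of your own. Each camera call takes 0.05 s, during which the arm holds its last target. There are 200 camera calls.

## Task

Four ladies' shoes sit upside down on their jacks, each with a new heel tip that still stands a few millimetres proud on its pin. With the fingertips, gently press the tips of the slim-heeled pair (the two stilettos) down until they sit flush on their heels, then withdraw. Do not touch the cone-heeled and block-heeled shoes, whose tips must stay as they are, and leave everything else on the bench where it is.

Things in the scene. Friction and masses are not known exactly. Their poses are not given: they have to be found in the camera images.
- slim_left: Left black lady's court shoe with tan sole, pointed toe and an 85 mm stiletto heel, the slimmest and tallest here, 12 mm across at the tip, upside down (sole up) and fast on its jack. Jack: fixed round cast foot 110 mm across with an upright post. Body origin: centre of the jack's underside, on the bench; +x from heel to toe, z up; the tip's vertical axis is at body x = -30 mm, y = 0. Over 30 N can crack the heel.
- slim_left_tip_top (a point): Centre of the top face of the slim heel's tip of the left slim-heeled shoe (moves with the tip). Tip: round, 12 mm across and 6 mm thick; its top is 257 mm above the bench when flush. The ball of the sole, 125 mm further along to the toe, is equally high; all else of the shoe is lower.
- slim_left_tip (a joint): How far the heel tip of the left slim-heeled shoe has been pressed in, in m, along its vertical pin. 0.006 = flush, seated on the heel with no gap; at the start between -0.001 and 0.0015, that is, standing 4.5 to 7 mm proud on its pin. It slides down with a steady drag of about 5 N, stays where it is left, and comes to a firm stop at 0.006; pulled, it would creep up to -0.005.
- slim_right: Right black lady's court shoe with tan sole, pointed toe and an 85 mm stiletto heel, the slimmest and tallest here, 12 mm across at the tip, upside down (sole up) and fast on its jack. Jack: fixed round cast foot 110 mm across with an upright post. Body origin: centre of the jack's underside, on the bench; +x from heel to toe, z up; the tip's vertical axis is at body x = -30 mm, y = 0. Over 30 N can crack the heel.
- slim_right_tip_top (a point): Centre of the top face of the slim heel's tip of the right slim-heeled shoe (moves with the tip). Tip: round, 12 mm across and 6 mm thick; its top is 257 mm above the bench when flush. The ball of the sole, 125 mm further along to the toe, is equally high; all else of the shoe is lower.
- slim_right_tip (a joint): How far the heel tip of the right slim-heeled shoe has been pressed in, in m, along its vertical pin. 0.006 = flush, seated on the heel with no gap; at the start between -0.001 and 0.0015, that is, standing 4.5 to 7 mm proud on its pin. It slides down with a steady drag of about 5 N, stays where it is left, and comes to a firm stop at 0.006; pulled, it would creep up to -0.005.
- cone_shoe: One black lady's court shoe with tan sole, pointed toe and a 62 mm cone heel that narrows to 22 mm across at the tip, upside down (sole up) and fast on its jack. Jack: fixed round cast foot 110 mm across with an upright post. Body origin: centre of the jack's underside, on the bench; +x from heel to toe, z up; the tip's vertical axis is at body x = -30 mm, y = 0. Not part of the job.
- cone_shoe_tip_top (a point): Centre of the top face of the cone heel's tip of the cone-heeled shoe (moves with the tip). Tip: round, 22 mm across and 6 mm thick; its top is 234 mm above the bench when flush.
- cone_shoe_tip (a joint): How far the heel tip of the cone-heeled shoe has been pressed in, in m, along its vertical pin. 0.006 = flush, seated on the heel with no gap; at the start between -0.001 and 0.0015, that is, standing 4.5 to 7 mm proud on its pin. It slides down with a steady drag of about 5 N, stays where it is left, and comes to a firm stop at 0.006; pulled, it would creep up to -0.005.
- block_shoe: One black lady's court shoe with tan sole, rounded toe and a 48 mm block heel, 42 x 43 mm at the tip, upside down (sole up) and fast on its jack. Jack: fixed round cast foot 110 mm across with an upright post. Body origin: centre of the jack's underside, on the bench; +x from heel to toe, z up; the tip's vertical axis is at body x = -30 mm, y = 0. Not part of the job.
- block_shoe_tip_top (a point): Centre of the top face of the block heel's tip of the block-heeled shoe (moves with the tip). Tip: D-shaped, 42 x 43 mm and 6 mm thick; its top is 220 mm above the bench when flush.
- block_shoe_tip (a joint): How far the heel tip of the block-heeled shoe has been pressed in, in m, along its vertical pin. 0.006 = flush, seated on the heel with no gap; at the start between -0.001 and 0.0015, that is, standing 4.5 to 7 mm proud on its pin. It slides down with a steady drag of about 5 N, stays where it is left, and comes to a firm stop at 0.006; pulled, it would creep up to -0.005.
- cream_jar: Amber glass cream jar with dark lid, 48 mm across, 45 mm tall, loose on the bench. Origin: centre of its underside. To be left alone.
- dye_bottle: Small black dye bottle with white cap, 40 mm across, 85 mm tall, loose on the bench. Origin: centre of its underside. To be left alone.
- polish_tin: Flat polish tin, 62 mm across, 22 mm tall, loose on the bench. Origin: centre of its underside. To be left alone.
- hammer: Cobbler's hammer lying on its side, wooden handle, 250 mm long, about 40 mm tall, body x along the handle to the head, loose on the bench. Origin: centre of its underside. To be left alone.
- heel_lift_large: Black rubber heel lift, D-shaped, about 66 mm, 7.5 mm thick, loose on the bench. Origin: centre of its underside. To be left alone.
- heel_lift_small: Black rubber heel lift, D-shaped, about 55 mm, 7.5 mm thick, loose on the bench. Origin: centre of its underside. To be left alone.
- brush: Shoe brush with wooden back, 150 x 50 mm, 44 mm tall, lying on its bristles, loose on the bench. Origin: centre of its underside. To be left alone.
- sole_unit: Black moulded sole, 270 x 90 mm, 24 mm tall at its heel, loose on the bench. Origin: centre of its underside. To be left alone.

How it is judged (in metres and radians):
At the end, for the whole second after the job is handed in: The tips of both slim-heeled shoes are within 1.5 mm of flush (joint above 0.0045), the tips of the cone-heeled and block-heeled shoes still stand at least 3 mm proud (joint below 0.003), and nothing loose on the bench has moved more than 15 mm (value of joint each of slim_left_tip, slim_right_tip above 0.0045 m and value of joint each of cone_shoe_tip, block_shoe_tip below 0.003 m and distance of each of cream_jar, dye_bottle, polish_tin, hammer, heel_lift_large, heel_lift_small, brush, sole_unit from where it was at the start of the episode below 0.015 m); the robot touches nothing.
It fails at once if a slim-heeled shoe is pressed with more than 30 N, or touched by the arm or gripper body instead of the fingers (contact force between the fingers and slim_left above 30 N or contact force between the arm and slim_left above 2 N or contact force between the fingers and slim_right above 30 N or contact force between the arm and slim_right above 2 N).
It fails at once if a heel tip is pulled up out of its heel (value of joint any of slim_left_tip, slim_right_tip, cone_shoe_tip, block_shoe_tip below -0.0025 m).
It fails at once if the cone-heeled or the block-heeled shoe is touched (contact force between any of the fingers, the arm and cone_shoe above 1 N or value of joint any of cone_shoe_tip, block_shoe_tip above 0.003 m or contact force between any of the fingers, the arm and block_shoe above 1 N).
It fails at once if something loose on the bench is moved by more than 15 mm or lifted (distance of any of cream_jar, dye_bottle, polish_tin, hammer, heel_lift_large, heel_lift_small, brush, sole_unit from where it was at the start of the episode above 0.015 m).
It also fails if it takes over 37 s, if anything falls off the work surface, if the arm or the gripper's body presses on something with over 40 N, if the wrist force passes 120 N, or if a joint passes its speed limit or range.

## Working session

There is one attempt and no reset: what is moved stays moved. The work goes in short steps, Python scripts to look and compute and a tool call to move; the robot and the scene stay as the last step left them, time stands still between calls to the robot, and variables do not carry over. Pictures are saved under pics/ and viewed, at most 10 in all, crops included, and the job is handed in when it is done.

Besides the shell and the picture viewer there is one more tool, called after "Request:" as name([rows], argument=value, ...), one row to a line, values as JSON. drive_tool: Moves the arm, as the interface text tells. Its arguments: {"type":"object","properties":{"targets":{"type":"array","items":{"type":"array","items":{"type":"number"}}}},"required":["targets"]}

```bash
mkdir -p pics; cat > h.py <<'E'
import numpy as np, cv2
from bench import arm
from scipy.spatial.transform import Rotation as R
def cam(n,st=None):
    p=arm.camera_params(n); f=240/np.tan(np.radians(p["fov_y"]/2))
    K=np.array([[f,0,p["cx"]],[0,f,p["cy"]],[0,0,1]])
    if "rvec" in p:
        Rm=cv2.Rodrigues(np.array(p["rvec"],float))[0]; t=np.array(p["tvec"],float).ravel()
    else:
        T=np.eye(4);T[:3,:3]=R.from_quat(st["ee_rot"]).as_matrix();T[:3,3]=st["position"]
        W=np.linalg.inv(T@np.array(p["tool_from_camera"])); Rm=W[:3,:3];t=W[:3,3]
    return K,Rm,t
def ray(c,u,v):
    K,Rm,t=c; d=Rm.T@np.linalg.solve(K,[u,v,1.]); return -Rm.T@t,d
def plane(c,u,v,z):
    o,d=ray(c,u,v); return o+d*(z-o[2])/d[2]
def proj(c,P):
    q=c[0]@(c[1]@np.array(P,float)+c[2]); return q[:2]/q[2]
E
python3 - <<'E'
from h import *
st=arm.read_state();print(st)
for n in("scene","side","wrist"):
    cv2.imwrite(f"pics/{n}0.png",arm.get_image(n)); c=cam(n,st); print(n,arm.camera_params(n)); print((-c[1].T@c[2]).round())
E
```

```text
{'clock': 0.0, 'joints': array([ 2.58557414e-01,  3.85596339e-01,  6.58294650e-03, -5.45606048e-04,
       -1.19403712e+00, -2.58618365e-01]), 'joint_vel': array([-0.00049493, -0.00161064,  0.00049943,  0.00079004, -0.00018597,
       -0.00065749]), 'joint_efforts': array([-9.55001960e-04, -3.92286408e+01,  1.88399577e+01,  4.18616563e+00,
       -4.72148502e-03,  8.27910434e-07]), 'position': array([ 6.24382488e+02, -3.06758133e-03,  2.30173908e+02]), 'ee_rot': array([-0.70701358,  0.70719902,  0.00078586, -0.0008468 ]), 'contact_force': array([-0.58500795,  0.16854129,  0.35142518]), 'wrist_torque': array([ 0.01257855, -0.00012659,  0.00766549]), 'grasp_force': 0.0, 'gripper_width': 85.49551401665765}
scene {'fov_y': 49.84382010051267, 'cx': 319.5113387485941, 'cy': 240.71185276718234, 'rvec': array([ 1.83221278,  1.83561417, -0.61715877]), 'tvec': array([ -21.79235331, -322.14730214, 1468.38504067])}
[1158.    4.  959.]
side {'fov_y': 48.15598581677014, 'cx': 319.12275050122423, 'cy': 232.4016448007576, 'rvec': array([ 0.59545846, -2.46514568,  1.37229165]), 'tvec': array([ 510.43425831,  295.98578497, 1123.32166143])}
[ 55. 940. 851.]
wrist {'fov_y': 64.50420471048012, 'cx': 325.4363958935979, 'cy': 237.83122239673358, 'tool_from_camera': array([[ 2.85831125e-04, -9.50879943e-01, -3.09559771e-01,
         8.02142767e+01],
       [ 9.99999677e-01,  5.04407821e-04, -6.26051142e-04,
        -2.16160702e-01],
       [ 7.51443844e-04, -3.09559492e-01,  9.50879780e-01,
        -1.43908296e+02],
       [ 0.00000000e+00,  0.00000000e+00,  0.00000000e+00,
         1.00000000e+00]])}
[625. -80. 374.]
```

View pics/scene0.png

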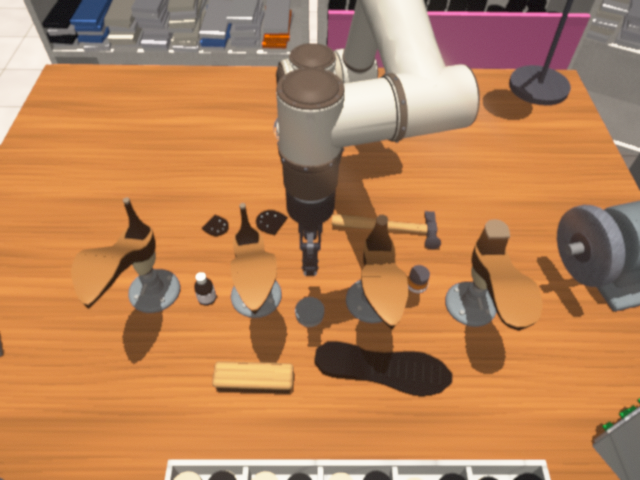

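View pics/side0.png

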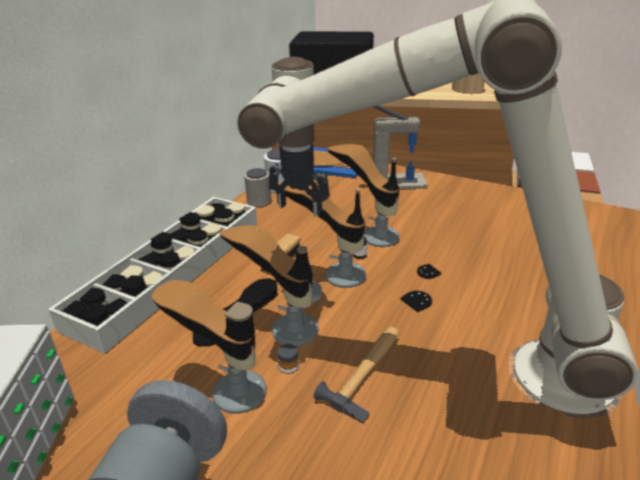

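View pics/wrist0.png

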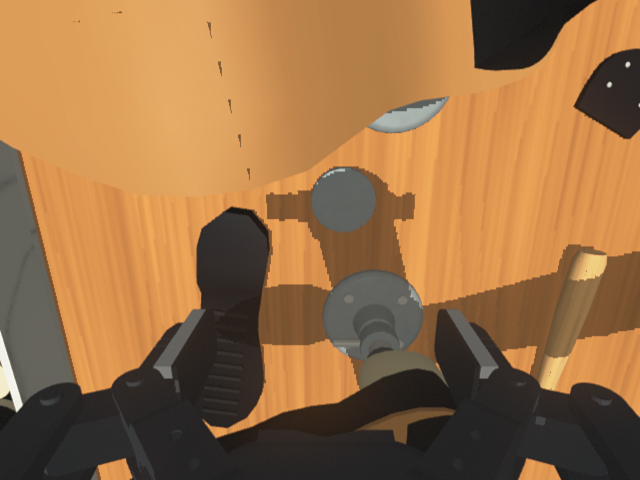

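The scene view shows the stilettos at the left, with tips near (127,201) and (242,207). The cone tip is at (378,221) and the block tip at (495,230). In the side view the slim tips are near (393,162) and (357,193). Next I'll zoom in on the tips.

```bash
python3 - <<'E'
from h import *
def crop(n,u,v,k=10):
    im=cv2.imread(f"pics/{n}0.png")[v-15:v+25,u-20:u+20]; return cv2.resize(im,None,fx=7,fy=7,interpolation=0)
a=np.hstack([crop("scene",127,202),crop("scene",242,208)]);b=np.hstack([crop("side",393,163),crop("side",357,195)])
cv2.imwrite("pics/crop.png",np.vstack([a,b]))
cs,cd=cam("scene"),cam("side")
P=lambda c:c[0]@np.c_[c[1],c[2]]
for s,d in (((127,201),(393.5,161.5)),((242,207),(357.5,192.5)),((378,221),(303,249)),((495,227),(239,311))):
    X=cv2.triangulatePoints(P(cs),P(cd),np.array(s,float),np.array(d,float)).ravel();X=X[:3]/X[3]
    print(X.round(1),proj(cs,X).round(1),proj(cd,X).round(1),plane(cs,*s,262).round(1),plane(cd,*d,262).round(1))
E
```

```text
[ 518.8 -335.   252. ] [127.6 202.1] [394.  160.9] [ 525.3 -331.9  262. ] [ 511.  -309.6  262. ]
[ 530.5 -124.2  252.4] [242.4 207.5] [357.8 192.2] [ 537.7 -123.3  262. ] [ 523.  -105.4  262. ]
[543.2 125.  231.5] [378.2 221.2] [303.2 248.9] [568.4 119.6 262. ] [519.3 165.7 262. ]
[551.5 343.9 224.4] [496.1 228. ] [240.3 310.5] [580.3 324.9 262. ] [522.9 381.7 262. ]
```

View pics/crop.png

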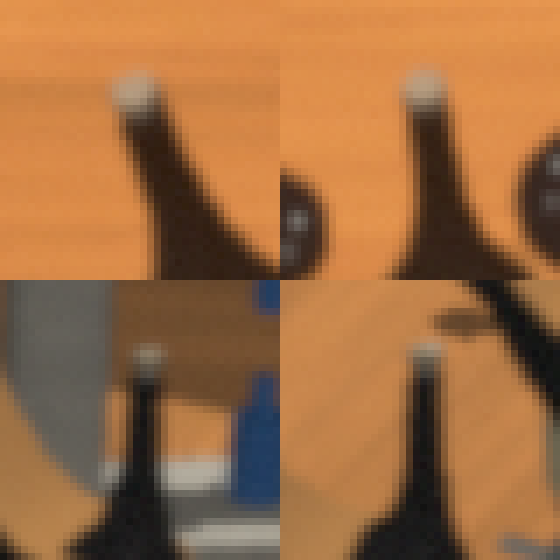

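Request:
drive_tool([
  [1,0,0,-50,0],
  [1,0,0,-100,0],
  [1,40,30,-100,0],
  [1,80,60,-100,0],
  [1,110,80,-100,0],
  [1,125,95,-100,0],
  [1,125,95,-100,0],
  [1,125,95,-100,0],
  [1,125,95,-100,0],
  [1,125,95,-100,0],
])

```text
clock: 1.15
position: [530.7, -124.1, 330.8]
ee_rot: [0.708, -0.707, -0.0, 0.0]
contact_force: [0.4, -0.1, -0.4]
gripper_width: 0.1
grasp_force: 0.0
```

```bash
python3 - <<'E'
from h import *
st=arm.read_state();im=arm.get_image("wrist");cv2.imwrite("pics/w1.png",im)
print({k:np.round(st[k],3) for k in("clock","position","ee_rot","contact_force","gripper_width","joint_vel")})
c=cam("wrist",st); np.save("st1.npy",st,allow_pickle=True)
cs,cd=cam("scene"),cam("side")
P=lambda c:c[0]@np.c_[c[1],c[2]]
for s,d in (((125.9,199.4),(393.8,158)),((242.1,205.1),(357.4,190))):
    X=cv2.triangulatePoints(P(cs),P(cd),np.array(s,float),np.array(d,float)).ravel();X=X[:3]/X[3]
    print(X.round(1),proj(c,X).round(),plane(cs,*s,262).round(1))
E
```

```text
{'clock': np.float64(1.15), 'position': array([ 530.655, -124.145,  330.814]), 'ee_rot': array([ 0.708, -0.707, -0.   ,  0.   ]), 'contact_force': array([ 0.414, -0.145, -0.361]), 'gripper_width': np.float64(0.146), 'joint_vel': array([-0.001, -0.   , -0.001,  0.001, -0.   ,  0.001])}
[ 520.  -335.5  260.3] [ 352. -207.] [ 521.4 -334.8  262. ]
[ 531.  -123.6  258.9] [325. 254.] [ 533.1 -123.5  262. ]
```

View pics/w1.png

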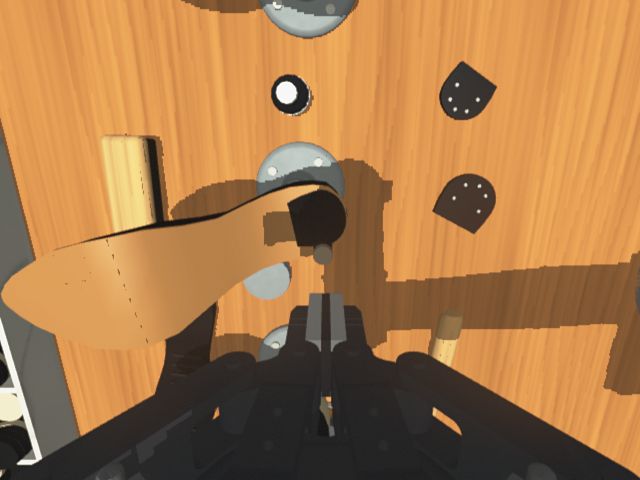

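The wrist view shows the slim tip as a grey disc at (322,254), just ahead of the shut fingertips at (308–343,295). I'll cast that ray onto the tip's plane.

```bash
python3 - <<'E'
from h import *
st=np.load("st1.npy",allow_pickle=True).item();c=cam("wrist",st)
im=cv2.imread("pics/w1.png")
g=im[236:272,305:342].astype(int);m=((g.max(2)-g.min(2)<60)&(g.max(2)>75)).astype(np.uint8)
n,l,s,ce=cv2.connectedComponentsWithStats(m);print(s[1:],ce[1:]+[305,236])
for z in(257,262):print(plane(c,322,253,z).round(1))
E
```

```text
[[ 27   0   9  10  11]
 [  0   8  28  21 329]] [[335.27272727 240.54545455]
 [322.16413374 253.65957447]]
[ 533.1 -123.7  257. ]
[ 533.  -125.6  262. ]
```

Request:
drive_tool([
  [1,0,-2,0,0],
  [1,0,-2,20,0],
  [1,0,-2,40,0],
  [1,0,-2,55,0],
  [1,0,-2,62,0],
  [1,0,-2,64,0],
  [1,0,-2,64,0],
  [1,0,-2,64,0],
])

```text
clock: 2.0
position: [532.6, -125.0, 268.2]
ee_rot: [0.707, -0.707, 0.001, -0.001]
contact_force: [0.8, -0.6, -0.0]
gripper_width: -0.0
grasp_force: 0.0
```

```bash
python3 - <<'E'
from h import *
st=arm.read_state()
a=arm.get_image("wrist")[200:400,220:420];b=arm.get_image("side")[150:250,310:410];d=arm.get_image("scene")[160:260,192:292]
cv2.imwrite("pics/close.png",np.hstack([cv2.resize(x,(260,400),interpolation=0) if 0 else cv2.resize(x,(266,266),interpolation=0) for x in(a,b,d)]))
print(st["position"],st["contact_force"])
E
```

```text
[ 532.5546838  -124.98356907  268.24063591] [ 0.80885514 -0.62913619 -0.00266888]
```

View pics/close.png

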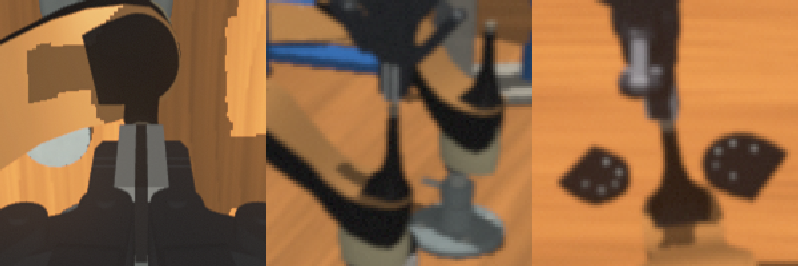

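The fingertips sit right above the slim tip in all three views. Now I'll press slowly.

Request:
drive_tool([
  [1,0,0,1,0],
  [1,0,0,2,0],
  [1,0,0,3,0],
  [1,0,0,4,0],
  [1,0,0,5,0],
  [1,0,0,6,0],
  [1,0,0,6,0],
])

```text
clock: 2.85
position: [532.0, -125.0, 261.8]
ee_rot: [0.707, -0.707, 0.0, -0.0]
contact_force: [-1.5, 0.8, 2.0]
gripper_width: -0.1
grasp_force: 1.5
```

Request:
drive_tool([
  [1,0,0,0.5,0],
  [1,0,0,1,0],
  [1,0,0,1.5,0],
  [1,0,0,2,0],
  [1,0,0,2,0],
])

```text
clock: 3.35
position: [532.0, -125.0, 259.4]
ee_rot: [0.707, -0.707, 0.0, -0.0]
contact_force: [-1.6, 1.0, 4.9]
gripper_width: -0.0
grasp_force: 2.4
```

Request:
drive_tool([
  [1,0,0,0.5,0],
  [1,0,0,1,0],
  [1,0,0,1,0],
])

```text
clock: 3.65
position: [532.0, -125.0, 258.2]
ee_rot: [-0.707, 0.707, 0.0, -0.0]
contact_force: [-1.4, 1.5, 4.3]
gripper_width: -0.4
grasp_force: 2.3
```

Request:
drive_tool([
  [1,0,0,0.5,0],
  [1,0,0,1,0],
  [1,0,0,1,0],
])

```text
clock: 3.95
position: [532.0, -125.0, 257.2]
ee_rot: [-0.707, 0.707, 0.0, -0.0]
contact_force: [-2.3, -0.4, 4.6]
gripper_width: -0.3
grasp_force: 2.2
```

Request:
drive_tool([
  [1,0,0,0.3,0],
  [1,0,0,0.3,0],
])

```text
clock: 4.15
position: [532.0, -125.0, 257.1]
ee_rot: [0.707, -0.707, 0.0, -0.0]
contact_force: [-1.7, 1.2, 4.3]
gripper_width: 0.1
grasp_force: 2.5
```

Request:
drive_tool([
  [1,0,0,0.3,0],
  [1,0,0,0.3,0],
])

```text
clock: 4.35
position: [532.0, -125.0, 257.1]
ee_rot: [0.707, -0.707, 0.0, -0.0]
contact_force: [-2.9, 1.4, 5.5]
gripper_width: -0.2
grasp_force: 3.0
```

Request:
drive_tool([
  [1,0,0,0.3,0],
  [1,0,0,0.3,0],
])

```text
clock: 4.55
position: [532.0, -125.0, 257.1]
ee_rot: [0.707, -0.707, 0.0, -0.0]
contact_force: [-3.3, 1.6, 6.3]
gripper_width: 0.3
grasp_force: 3.5
```

Request:
drive_tool([
  [1,0,0,0.3,0],
  [1,0,0,0.3,0],
])

```text
clock: 4.75
position: [532.0, -125.0, 257.1]
ee_rot: [0.707, -0.707, 0.0, -0.0]
contact_force: [-3.0, 1.2, 8.2]
gripper_width: 0.0
grasp_force: 4.0
```

The tip is flush: the height stays at 257.1 while the force climbs to 8 N. I'll withdraw and go over to the other slim shoe.

Request:
drive_tool([
  [1,0,0,-5,0],
  [1,0,0,-35,0],
  [1,0,0,-75,0],
  [1,40,2,-75,0],
  [1,85,5,-75,0],
  [1,130,7,-75,0],
  [1,170,9,-75,0],
  [1,200,11,-75,0],
  [1,210,11,-75,0],
  [1,210,11,-75,0],
  [1,210,11,-75,0],
  [1,210,11,-75,0],
])

```text
clock: 5.95
position: [521.3, -333.7, 331.2]
ee_rot: [0.708, -0.707, 0.0, -0.0]
contact_force: [-0.1, 0.7, -0.2]
gripper_width: -0.1
grasp_force: 0.0
```

```bash
python3 - <<'E'
from h import *
st=arm.read_state();im=arm.get_image("wrist");cv2.imwrite("pics/w2.png",im)
print({k:np.round(st[k],3) for k in("clock","position","ee_rot","contact_force")})
c=cam("wrist",st); np.save("st2.npy",st,allow_pickle=True)
g=im[225:285,285:365].astype(int);m=((g.max(2)-g.min(2)<60)&(g.max(2)>75)).astype(np.uint8)
n,l,s,ce=cv2.connectedComponentsWithStats(m);print(s[1:],ce[1:]+[285,225])
print(proj(c,[521,-335,262]))
for q in ce[1:]+[285,225]: print(plane(c,*q,260).round(1))
E
```

```text
{'clock': np.float64(5.95), 'position': array([ 521.286, -333.745,  331.211]), 'ee_rot': array([ 0.708, -0.707,  0.   , -0.   ]), 'contact_force': array([-0.113,  0.75 , -0.248])}
[[  7   0   1   4   4]
 [ 59   1   2   3   3]
 [ 58   5   1   1   1]
 [  6   7  25  10  26]
 [ 52   7   6   6   6]
 [ 50  14   1   2   2]
 [ 31  16  20  21 329]
 [  0  26  21  30 257]
 [  0  53   9   7  49]
 [ 16  57   2   3   3]] [[292.         226.5       ]
 [344.66666667 227.        ]
 [343.         230.        ]
 [302.53846154 237.46153846]
 [339.5        234.5       ]
 [335.         239.5       ]
 [325.3768997  250.88145897]
 [295.59533074 259.88326848]
 [288.30612245 281.55102041]
 [301.66666667 283.        ]]
[326.54318335 253.06505817]
[ 541.4 -350.9  260. ]
[ 510.4 -350.7  260. ]
[ 511.3 -348.8  260. ]
[ 535.3 -344.1  260. ]
[ 513.3 -346.   260. ]
[ 516.  -342.9  260. ]
[ 521.7 -335.7  260. ]
[ 539.7 -329.8  260. ]
[ 544.6 -315.4  260. ]
[ 536.3 -314.5  260. ]
```

View pics/w2.png

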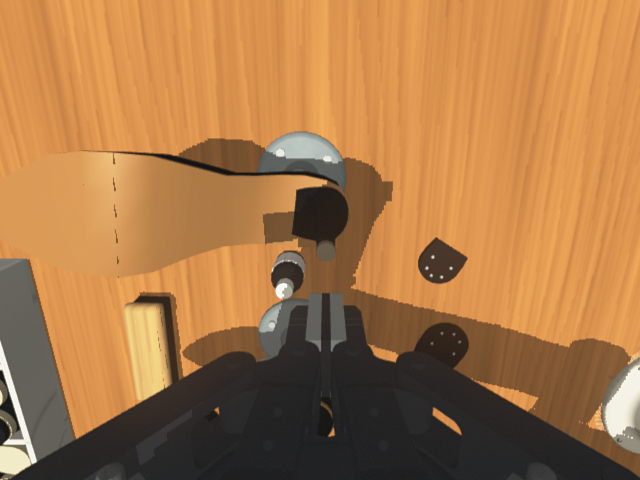

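The wrist view shows the second slim tip at (325,251), which puts it 2 mm beyond the TCP along tool x. I'll move down the same way as before.

Request:
drive_tool([
  [1,2,0,0,0],
  [1,2,0,20,0],
  [1,2,0,40,0],
  [1,2,0,55,0],
  [1,2,0,62,0],
  [1,2,0,64,0],
  [1,2,0,65,0],
  [1,2,0,66,0],
  [1,2,0,67,0],
  [1,2,0,68,0],
  [1,2,0,69,0],
  [1,2,0,69,0],
])

```text
clock: 7.2
position: [521.0, -337.0, 262.1]
ee_rot: [-0.707, 0.707, 0.0, -0.0]
contact_force: [0.0, -0.1, 0.1]
gripper_width: 0.3
grasp_force: 0.0
```

Request:
drive_tool([
  [1,0,0,0.5,0],
  [1,0,0,1,0],
  [1,0,0,1.5,0],
  [1,0,0,2,0],
  [1,0,0,2,0],
])

```text
clock: 7.7
position: [521.0, -337.1, 260.7]
ee_rot: [0.707, -0.707, 0.0, -0.0]
contact_force: [-1.5, 1.7, 4.8]
gripper_width: 0.3
grasp_force: 2.4
```

Request:
drive_tool([
  [1,0,0,0.5,0],
  [1,0,0,1,0],
  [1,0,0,1.5,0],
  [1,0,0,1.5,0],
])

```text
clock: 8.1
position: [521.0, -337.0, 258.6]
ee_rot: [-0.707, 0.707, -0.0, -0.0]
contact_force: [-1.2, 1.0, 4.4]
gripper_width: 0.1
grasp_force: 2.3
```

Request:
drive_tool([
  [1,0,0,0.5,0],
  [1,0,0,1,0],
  [1,0,0,1.5,0],
  [1,0,0,1.5,0],
])

```text
clock: 8.5
position: [521.0, -337.1, 257.1]
ee_rot: [-0.707, 0.707, -0.0, -0.0]
contact_force: [-1.0, 0.4, 4.7]
gripper_width: -0.1
grasp_force: 2.5
```

Request:
drive_tool([
  [1,0,0,0.5,0],
  [1,0,0,0.5,0],
])

```text
clock: 8.7
position: [521.0, -337.1, 257.1]
ee_rot: [0.707, -0.707, 0.0, 0.0]
contact_force: [-1.6, 1.3, 5.9]
gripper_width: 0.3
grasp_force: 3.2
```

Request:
drive_tool([
  [1,0,0,0.5,0],
  [1,0,0,0.5,0],
])

```text
clock: 8.9
position: [521.1, -337.1, 257.1]
ee_rot: [0.707, -0.707, 0.0, 0.0]
contact_force: [-1.6, 1.5, 7.7]
gripper_width: 0.2
grasp_force: 3.9
```

Request:
drive_tool([
  [1,0,0,-5,0],
  [1,0,0,-40,0],
  [1,0,0,-80,0],
  [1,0,0,-120,0],
  [1,0,0,-120,0],
  [1,0,0,-120,0],
])

```text
clock: 9.5
position: [521.3, -336.8, 375.8]
ee_rot: [-0.707, 0.707, -0.0, 0.001]
contact_force: [-0.0, 0.3, -0.6]
gripper_width: 0.1
grasp_force: 0.0
```

```bash
python3 - <<'E'
from h import *
d=arm.get_image("scene");s=arm.get_image("side")
cv2.imwrite("pics/end.png",np.hstack([cv2.resize(d[160:400,60:380],(400,300)),cv2.resize(s[120:360,150:470],(400,300))]))
E
```

```text
(no output)
```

View pics/end.png

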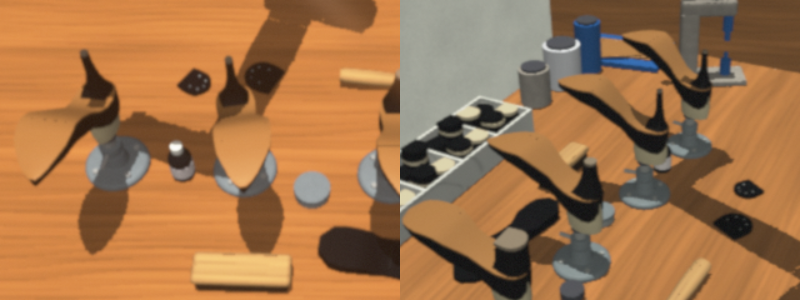

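The tips are down on both stilettos, at (85,55) and (230,60) in the left half. The loose things in view have not moved and the arm is clear, so I'm handing the job in.

```bash
python3 -c "
from bench import arm
print(arm.job_done())"
```

```text
the job is handed in; nothing more can be done
None
```

I pressed both stiletto tips down until they stopped firmly at 257 mm (flush height) with about 8 N, left the other shoes and the bench alone, and handed the job in after about 9.5 s; no verdict came back.

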